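Index a swivel board vise to face the soldering iron

ROBOT

A 6-joint arm with a two-finger parallel gripper is mounted at the origin on the work surface. World frame = base frame: x ahead of the robot, y to its left, z up, the work surface at z = 0. Lengths are in m, angles in degrees, forces in N, time in s.
With the tool pointing down it reaches from about 0.3 to 0.75 m from the base axis. Payload 8.5 kg.
Tool frame: the origin (TCP) lies at the very end of the fingers, on their centre line; the grasp point (between the pads) lies 19 mm behind it (env.grasp_offset is the distance from the TCP to the grasp point, in m); y points along the fingers, z is the direction in which the jaws open and shut, and the axes are right-handed (so a half turn about y gives the same grasp; the last joint's range is limited). The gripper opens to 85 mm and grips with 20 to 120 N. Pads are 22 mm wide; open, the fingers measure 114 mm over their backs; the gripper's body (76 mm by 85 mm) begins 54 mm behind the grasp point. The pads swing forward as they close: fully open they stand 13 mm farther back than shut.
Start: joints at [61.805, 21.807, 74.336, -0, 83.858, -12.336], TCP at [0.15, 0.529, 0.231] pointing down, gripper open.
Joint ranges: [-178.18, 178.18], [-50.72, 133.34], [12.68, 142.11], [-81.47, 261.47], [9.98, 163.14], [-165.26, 165.26]. Speed limits (degrees/s): [136.94, 136.94, 180, 180, 180, 180].

INTERFACE

Orientations are given as a 3x3 rotation matrix whose columns are the frame's x, y, z axes.
In Python, from rig import env gives the robot as it stands. The module is installed in compiled form; this text tells all that it offers.
- The arm moves only by the shell command python3 -m pendant 'ROWS' [FORCE]. ROWS is JSON, a list of rows, each a list of 3 entries, a list of its own where there are three numbers: the shift along the world's x, y, z as a fraction of full scale, then the turn about the world's z as a fraction of full scale, then the opening, from 0 (shut) to 1 (fully open). A call has 1 to 12 rows; each row shifts and turns the commanded pose from where the row before left it; what a row does not reach is not made up. Full scale, the value 1, is 30 mm for a shift and 5 degrees for a turn. A row lasts 1/12 s, in which the tool goes at most 41.7 mm and 7.16 degrees, less where a joint would pass 70% of its speed; a pose out of reach is approached as far as the arm can. A call with a number of a shift or a turn outside -1 to 1 is refused whole. A call with a gripper value outside its range is refused whole. The fingers move at their own pace and stop on an object; FORCE is the grip in N (left out, the last holds). Time passes only in rows, so rows that do not move let the fingers close. It gives the time, the measured TCP pose, the force and the opening at its end, in the units of the state.
- env.observe(): the state, without advancing time (a new reading comes with each control period).
- env.get_image(name): name is "scene" or "top"; returns (picture, depth): 384x512x3 uint8, red, green, blue; 384x512 float32, m along the optical axis (not along the pixel's ray), 0 where there is no reading.
- env.camera_model(name): a dict with "camera_matrix" (3x3 intrinsics, pixels), "dist_coeffs" ([k1, k2, p1, p2, k3] as OpenCV has them; the pictures are not rectified), "R" (3x3) and "t" (3): a world point X has camera coordinates R X + t. Camera axes: x right, y down, z forward; pixel columns grow to the right and rows downward; lengths in m; the calibration is good to about 2 mm. A picture is of the moment at which its call begins. camera_model takes no time and is no camera call.
- env.close_job(): hands the job in, once; it reports no verdict.
The state is a dict: "time_s": time; "q": joint angles; "qvel": joint speeds; "joint_efforts": joint torques, N m; "position": TCP position; "tool_rot": TCP orientation; "ft_force": force on the tool from outside, world axes, zero at the start; "wrist_torque": the same for the moment, N m; "grip_width": finger opening in m.
Only numpy, scipy, OpenCV 4.12 (cv2) and the standard library are available. Lean on these libraries where they do the work, as an engineer would, in place of code of your own. Each camera call takes 0.05 s, during which the arm holds its last target.

TASK

The next joints to solder are at the blue terminal block, so the circuit board must be turned until its terminal block edge faces the soldering iron stand. Pull the index plunger up by its black grip and twist it so that it stays out by itself, swing the swivel table a quarter turn by its red handle, then twist the plunger back so that its pin drops fully home in the index hole and the table is locked. Do not touch the board or its parts, and leave the stand, the meter, the solder spool and the cutters where they are.

Things in the scene. Friction and masses are not known exactly. Their poses are not given: they have to be found in the camera images.
- swivel_base: Blue round foot bolted to the bench, 236 mm across, 16 mm high. Origin: centre of its underside, on the turntable's axis; z up, +y is 90 degrees anticlockwise from +x seen from above. The plunger's axis is at x = -95 mm, y = 0, on a blue bracket (top 43 mm above the bench) reaching in over the disc's rim; its steel sleeve, 26 mm across, ends 64 mm above the bench.
- turntable (a joint): Angle of the aluminium swivel disc (214 mm across, top 28 mm above the bench) in rad, anticlockwise from above positive, locked at 0 at the start. Eight brass-bushed index holes, one every pi/4, play about 0.5 degree. With the pin out it turns with light friction (1 N at the handle; 2.5 N with the pin riding on it) and stays where it is left.
- plunger (a joint): Lift of the spring-loaded plunger in m: 0 pin home in a hole; 0.0075 pin tip riding on the disc between holes; 0.010 held out on its sleeve; 0.0135 upper stop. The spring pulls it down with 5 N at 0 to 10 N at the upper stop. Twisted back within about 2 degrees of a hole it drops in by itself; if it rides on the disc, nudge the table slowly by the handle until it drops.
- knob (a joint): Twist of the plunger's grip in rad, anticlockwise from above positive, stops at 0 and 1.31; 0 at the start. It turns only while the plunger is lifted beyond 0.010; let go beyond about 0.4 its cross pin rests on the sleeve and the plunger stays out. Back at 0 the cross pin drops into the sleeve's slot and the spring pushes the pin down.
- grip (a point): Centre of the plunger's black grip, a flat upright bar 38 mm long, 10 mm thick, 26 mm high; centre 90 mm above the bench when home, rising with plunger. The point's y axis is the bar's long direction, x across its thickness, z up; at twist 0 these are the foot's axes. Below the bar there is only a 10 mm neck down to the sleeve.
- handle (a point): Half-way up the upright red turning handle fixed on the disc, a round post 18 mm thick, from 28 to 91 mm above the bench; the point is 63 mm above the bench and 85 mm from the turntable's axis, in the disc's +x direction (at the start on the side away from the plunger). It goes round with the disc.
- terminal (a point): Centre of the blue terminal block (11 x 40 x 11 mm) on one edge of the circuit board, 20.5 mm from the turntable's axis, 94.5 mm above the bench, on the disc's -x side, opposite the handle; at the start it faces the plunger.
- board: Green circuit board, 50 x 80 mm, level in a vise on the disc, its underside 87 mm above the bench, its parts up to 15 mm high. Origin: its centre, on the turntable's axis; x and y axes of the disc. Vise and board stay within 62 mm of the axis and below 105 mm. Not to be touched.
- iron_stand: Soldering iron stand: black tray 150 x 90 x 16 mm, yellow sponge, steel coil with a grey cordless iron slanting up to 175 mm; loose, 0.9 kg. It stands 255 to 285 mm from the turntable's axis, roughly in the foot's +y or -y direction (this differs from start to start). Origin: centre of the tray's underside.
- meter: Yellow multimeter lying flat, 140 x 72 x 44 mm, loose, on the side of the foot opposite to the stand. Origin: centre of its underside.
- spool: Solder spool standing upright, 54 mm across, 45 mm high, loose. Origin: centre of its underside.
- cutters: Side cutters with red handles lying flat, 130 x 56 x 13 mm, loose. Origin: middle of its underside; x axis towards the jaws.

How it is judged (in metres and radians):
On the way, in this order (a step that is already met when the one before it is completed fails the run):
1. the plunger is pulled up and twisted so that it is held out (value of joint plunger above 0.0085 m and value of joint knob above 0.4 rad), for 0.2 s.
2. with the plunger still held out, the table is swung past the 45 degree hole towards the position where the terminal block faces the iron stand (all of step 1 and ((y of iron_stand in the frame of swivel_base above 0 m and value of joint turntable below -0.95 rad) or (y of iron_stand in the frame of swivel_base below 0 m and value of joint turntable above 0.95 rad))), for 0.1 s.
At the end, for the whole second after the job is handed in: The table stands still a quarter turn (90 degrees, within 3) from its start, with the terminal block on the iron stand's side; the grip is twisted back to within 0.2 rad of its lower stop and the plunger's pin is home in the index hole to within 2 mm (value of joint plunger below 0.002 m and value of joint knob below 0.2 rad and velocity of joint turntable between -0.03 and 0.03 rad/s and ((y of iron_stand in the frame of swivel_base above 0 m and value of joint turntable between -1.62 and -1.52 rad) or (y of iron_stand in the frame of swivel_base below 0 m and value of joint turntable between 1.52 and 1.62 rad))); the robot touches nothing.
It fails at once if the circuit board or a part on it is touched (contact force between board and anything else above 0.5 N).
It fails at once if the iron stand is shifted by more than 15 mm (distance of iron_stand from where it was at the start of the episode above 0.015 m).
It fails at once if the meter is shifted by more than 15 mm (distance of meter from where it was at the start of the episode above 0.015 m).
It fails at once if the spool is shifted by more than 15 mm (distance of spool from where it was at the start of the episode above 0.015 m).
It fails at once if the cutters are shifted by more than 15 mm (distance of cutters from where it was at the start of the episode above 0.015 m).
It also fails if it takes over 72 s, if anything falls off the work surface, if the arm or the gripper's body presses on something with over 40 N, if the wrist force passes 120 N, or if a joint passes its speed limit or range.

## Working session

There is one attempt and no reset: what is moved stays moved. The work goes in short steps, Python scripts to look and compute and a shell command to move; the robot and the scene stay as the last step left them, time stands still between calls to the robot, and variables do not carry over. Pictures are saved under pics/ and viewed, and the job is handed in when it is done.

```bash
mkdir -p pics
cat > h.py <<'E'
import numpy as np, cv2
from rig import env
def pix2plane(name,uv,z):
    m=env.camera_model(name);K=np.array(m["camera_matrix"]);D=np.array(m["dist_coeffs"]);R=np.array(m["R"]);t=np.array(m["t"])
    p=cv2.undistortPoints(np.array(uv,float).reshape(-1,1,2),K,D).reshape(-1,2)
    d=np.c_[p,np.ones(len(p))]@R; c=-R.T@t
    return c+d*((z-c[2])/d[:,2])[:,None]
def proj(name,X):
    m=env.camera_model(name)
    r,_=cv2.Rodrigues(np.array(m["R"]))
    return cv2.projectPoints(np.array(X,float).reshape(-1,1,3),r,np.array(m["t"]),np.array(m["camera_matrix"]),np.array(m["dist_coeffs"]))[0].reshape(-1,2)
def snap(name,fn):
    im,d=env.get_image(name); cv2.imwrite("pics/"+fn+".png",cv2.cvtColor(im,cv2.COLOR_RGB2BGR)); np.savez("pics/"+fn,im=im,d=d); return im,d
E
python3 - <<'E'
from h import *
snap("top","t0");snap("scene","s0")
for n in("top","scene"):
    m=env.camera_model(n);print(-np.array(m["R"]).T@np.array(m["t"]),np.array(m["R"]).round(2))
s=env.observe();print(s["time_s"],s["position"],s["tool_rot"],s["grip_width"])
E
```

```text
[0.38833376 0.0293959  1.03128463] [[ 0.03 -1.    0.  ]
 [-0.97 -0.03 -0.22]
 [ 0.22  0.01 -0.98]]
[1.10421139 0.51676798 0.7574492 ] [[-0.69  0.72 -0.02]
 [ 0.52  0.48 -0.71]
 [-0.51 -0.5  -0.7 ]]
0.1 [0.15018864 0.52881549 0.23077041] [[ 9.61921961e-01 -6.09888209e-04  2.73323561e-01]
 [-2.73324110e-01 -1.16841067e-03  9.61921289e-01]
 [-2.67310287e-04 -9.99999131e-01 -1.29061704e-03]] 0.08493983924356721
```

View pics/t0.png

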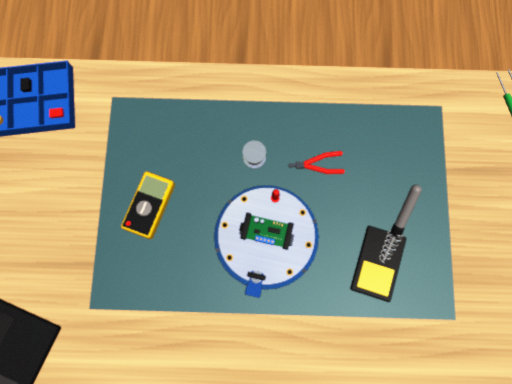

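View pics/s0.png

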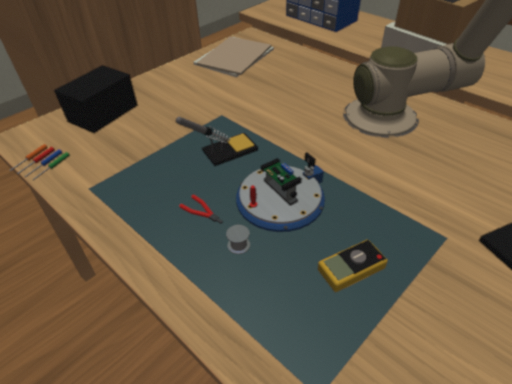

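The top view shows the foot at about (267,237), the plunger grip at (256,277), the red handle at (276,196), the terminal block on the grip's side, the stand at right (385,260), and the meter at left (147,205). The spool is at (254,153) and the cutters at (318,162).

```bash
cat > m.py <<'E'
from h import *
f=np.load("pics/t0.npz");im=f["im"];d=f["d"]
hsv=cv2.cvtColor(im,cv2.COLOR_RGB2HSV)
H,S,V=[hsv[...,i].astype(int) for i in range(3)]
# disc: bright low-saturation
m=((S<40)&(V>170)).astype(np.uint8); roi=np.zeros_like(m); roi[175:305,205:330]=1; m*=roi
c=max(cv2.findContours(m,cv2.RETR_EXTERNAL,cv2.CHAIN_APPROX_NONE)[0],key=cv2.contourArea)
h=cv2.convexHull(c).reshape(-1,2)
P=pix2plane("top",h,0.028)[:,:2]
def circ(P):
    for _ in range(5):
        A=np.c_[2*P,np.ones(len(P))];b=(P**2).sum(1);x=np.linalg.lstsq(A,b,rcond=None)[0]
        r=np.sqrt(x[2]+x[:2]@x[:2]);e=abs(np.hypot(*(P-x[:2]).T)-r);P=P[e<max(0.002,2*np.median(e))]
    return x[:2],r,len(P)
print("disc",circ(P))
C=circ(P)[0]
# brass holes
m=((H>10)&(H<28)&(S>90)&(V>80)).astype(np.uint8)*roi
n,l,st,ce=cv2.connectedComponentsWithStats(m)
for i in range(1,n):
    if st[i,4]>=4:
        w=pix2plane("top",ce[i],0.028)[0,:2]-C;print("hole",ce[i].round(1),st[i,4],np.hypot(*w).round(4),np.degrees(np.arctan2(w[1],w[0])).round(2))
m=((H<6)|(H>174))&(S>150)&(V>90); m=m.astype(np.uint8)
n,l,st,ce=cv2.connectedComponentsWithStats(m)
for i in range(1,n):
    if st[i,4]>=15: print("red",ce[i].round(1),st[i])
bb=((V<60)).astype(np.uint8);r2=np.zeros_like(bb);r2[262:300,235:280]=1
n,l,st,ce=cv2.connectedComponentsWithStats(bb*r2)
for i in range(1,n):
    if st[i,4]>=15: print("blk",ce[i].round(1),st[i],pix2plane("top",ce[i],0.103))
E
python3 m.py; python3 -c "
import cv2
a=cv2.imread('pics/t0.png')[170:310,190:340];cv2.imwrite('pics/t0c.png',cv2.resize(a,None,fx=5,fy=4.2,interpolation=2)[:600,:800])"
```

```text
disc (array([0.52171331, 0.01737427]), np.float64(0.10532085489206519), 41)
hole [243.5 198.5] 28 0.0953 33.52
hole [302.1 212. ] 22 0.0951 -56.44
hole [224.5 224.5] 26 0.0946 78.32
hole [308.4 244.5] 24 0.0958 -101.82
hole [229.4 257.2] 25 0.0945 123.67
hole [289.4 271.5] 24 0.0954 -146.31
red [ 55.9 112.5] [ 50 108  13  10 102]
red [323.4 163. ] [304 151  41  23 381]
red [275.1 195.7] [271 190   8  12  74]
red [127.7 223. ] [125 221   6   5  26]
blk [255.8 275.6] [248 273  17   7  60] [[0.42809514 0.03653821 0.103     ]]
```

```bash
python3 -c "
import cv2
a=cv2.imread('pics/t0.png')[175:305,200:335];cv2.imwrite('pics/t0d.png',cv2.resize(a,None,fx=4.5,fy=4.5,interpolation=2))"
```

```text
(no output)
```

View pics/t0d.png

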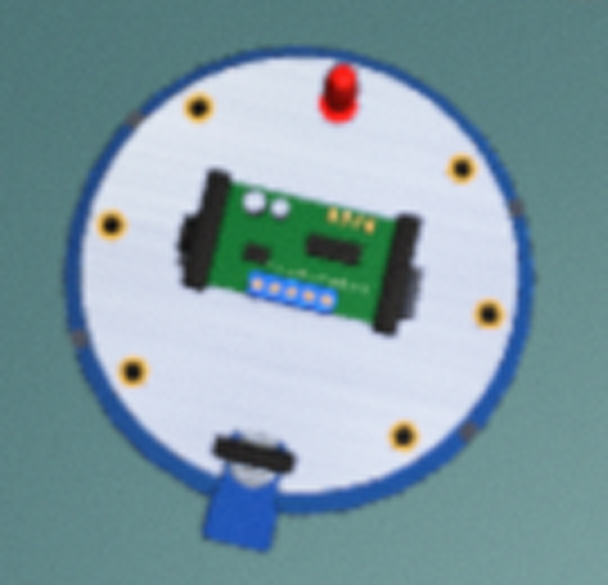

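```bash
python3 -m pendant '[[[0.5,-0.9,0],-0.95,0.3],[[0.5,-0.9,0],-0.95,0.3],[[0.5,-0.9,0],-0.95,0.3],[[0.5,-0.9,0],-0.95,0.3],[[0.5,-0.9,0],-0.95,0.3],[[0.5,-0.9,0],-0.95,0.3],[[0.5,-0.9,0],-0.95,0.3],[[0.5,-0.9,0],-0.95,0.3],[[0.5,-0.9,0],-0.95,0.3],[[0.5,-0.9,0],-0.95,0.3]]'
cat > w.py <<'E'
import sys
from h import *
def st(tx=None,ty=None,tz=None,tyaw=None):
    s=env.observe();p=np.array(s["position"]);R=np.array(s["tool_rot"]);y=np.degrees(np.arctan2(R[1,2],R[0,2]))
    print("t%.2f"%s["time_s"],"p",p.round(4),"yaw %.2f"%y,"tilt",(R[:,1]).round(4),"F",np.round(s["ft_force"],1),"w %.4f"%s["grip_width"],"q6 %.0f"%s["q"][5])
    if tx is not None: print("need rows-units",((np.array([tx,ty,tz])-p)/0.03).round(3),"turn %.3f"%((tyaw-y)/5))
st(*[float(a) for a in sys.argv[1:]])
E
python3 w.py 0.4285 0.0357 0.14 -11.5
```

```text
time_s: 0.93
position: [0.3005, 0.2576, 0.2312]
tool_rot: [[0.445, -0.0, 0.896], [-0.896, -0.0, 0.445], [-0.0, -1.0, -0.0]]
ft_force: [-0.0, 0.6, 0.0]
grip_width: 0.0255
t0.93 p [0.3005 0.2576 0.2312] yaw 26.42 tilt [-3.e-04 -1.e-04 -1.e+00] F [-0.   0.6  0. ] w 0.0255 q6 -3
need rows-units [ 4.266 -7.398 -3.04 ] turn -7.584
```

```bash
python3 -m pendant '[[[0.53,-0.92,-0.2],-0.95,0.3],[[0.53,-0.92,-0.2],-0.95,0.3],[[0.53,-0.92,-0.3],-0.95,0.3],[[0.53,-0.92,-0.3],-0.95,0.3],[[0.53,-0.92,-0.5],-0.95,0.3],[[0.53,-0.92,-0.5],-0.95,0.3],[[0.53,-0.92,-0.5],-0.95,0.3],[[0.53,-0.92,-0.5],-0.95,0.3],[[0,0,0],0,0.3],[[0,0,0],0,0.3]]' >/dev/null
python3 w.py 0.4285 0.0357 0.074 -11.5
python3 -c "
from h import *
a,_=snap('top','t1');b,_=snap('scene','s1')
a=cv2.resize(a[175:305,200:335],None,fx=3,fy=3);b=cv2.resize(b[130:260,210:345],None,fx=3,fy=3)
cv2.imwrite('pics/c1.png',np.hstack([a,b])[:,:800,::-1])"
```

```text
t1.77 p [0.4275 0.0373 0.1405] yaw -11.49 tilt [-2.4e-03  5.0e-04 -1.0e+00] F [ 0.6  0.1 -0.6] w 0.0257 q6 1
need rows-units [ 0.034 -0.053 -2.215] turn -0.002
```

View pics/c1.png

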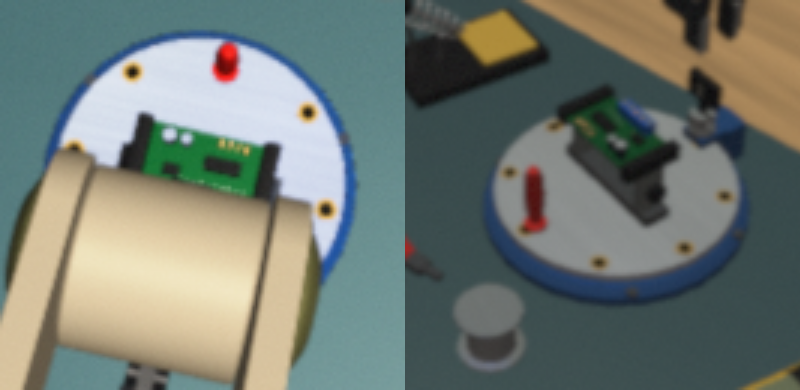

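The scene view shows the finger tips at about (710,30) in the crop, above the grip at (705,90); the alignment looks plausible. I'll check the joints before descending.

```bash
python3 w.py 0.4285 0.0357 0.074 -11.5; python3 -c "
from rig import env;print(env.observe()['q'])"
```

```text
t1.87 p [0.4271 0.0387 0.1414] yaw -11.30 tilt [-4.e-04  3.e-04 -1.e+00] F [-0.3 -0.2 -0.4] w 0.0255 q6 1
need rows-units [ 0.047 -0.101 -2.248] turn -0.039
[-1.07271744e+01  1.55918254e+01  1.00864250e+02  1.15127933e-02
  6.35697282e+01  5.72401782e-01]
```

```bash
python3 -m pendant '[[[0.05,-0.1,-0.5],-0.04,0.3],[[0,0,-0.6],0,0.3],[[0,0,-0.6],0,0.3],[[0,0,0],0,0.3],[[0,0,0],0,0.3]]' >/dev/null; python3 w.py 0.4285 0.0357 0.074 -11.5
python3 -c "
from h import *
b,_=snap('scene','s2')
cv2.imwrite('pics/c2.png',cv2.resize(b[100:200,250:370],None,fx=5,fy=5)[...,::-1])"
```

```text
t2.28 p [0.4286 0.0361 0.0907] yaw -11.45 tilt [-7.e-04  2.e-04 -1.e+00] F [ 0.3  0.6 -0.3] w 0.0260 q6 0
need rows-units [-0.002 -0.014 -0.557] turn -0.010
```

View pics/c2.png

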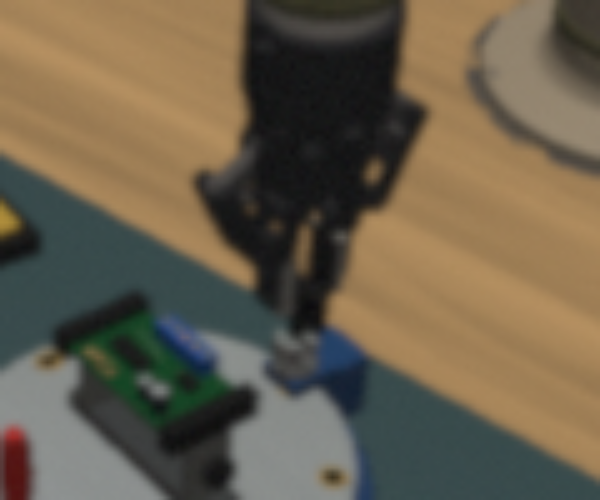

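The fingers straddle the grip (crop (300,290)) and clear the board. I'll go down and close.

```bash
python3 -m pendant '[[[0,0,-0.3],0,0.3],[[0,0,-0.22],0,0.3],[[0,0,0],0,0.3],[[0,0,0],0,0],[[0,0,0],0,0],[[0,0,0],0,0],[[0,0,0],0,0],[[0,0,0],0,0],[[0,0,0],0,0]]' 50 >/dev/null; python3 w.py 0.4285 0.0357 0.087 -11.5
```

```text
t3.08 p [0.4283 0.0355 0.0753] yaw -11.55 tilt [-1.2e-03  3.0e-04 -1.0e+00] F [-4.8  2.3  5.3] w 0.0089 q6 0
need rows-units [0.008 0.006 0.389] turn 0.010
```

```bash
python3 -m pendant '[[[0,0,0.1],0,0],[[0,0,0.1],0,0],[[0,0,0.1],0,0],[[0,0,0.08],0,0],[[0,0,0.02],0,0],[[0,0,0],0,0],[[0,0,0],0,0]]' >/dev/null; python3 w.py 0.4285 0.0357 0.0873 -11.5
```

```text
t3.67 p [0.4283 0.0354 0.0864] yaw -11.56 tilt [-1.8e-03  4.0e-04 -1.0e+00] F [-5.  2. -9.] w 0.0092 q6 0
need rows-units [0.006 0.009 0.03 ] turn 0.012
```

```bash
python3 -m pendant '[[[0,0,0.04],0,0],[[0,0,0],0,0],[[0,0,0],0.2,0],[[0,0,0],0.4,0],[[0,0,0],0.6,0],[[0,0,0],0.6,0],[[0,0,0],0,0]]' >/dev/null; python3 w.py; python3 -c "
from rig import env;print(env.observe()['wrist_torque'])"
```

```text
t4.25 p [0.4284 0.0354 0.0876] yaw -2.40 tilt [-1.8e-03  5.0e-04 -1.0e+00] F [-5.7  2.4 -9.1] w 0.0093 q6 -9
[0.40791222 0.8013817  0.01160296]
```

Turning freely (torque about z is nearly 0). I'll continue to about 70°.

```bash
python3 -m pendant '[[[0,0,0],0.8,0],[[0,0,0],0.8,0],[[0,0,0],0.8,0],[[0,0,0],0.8,0],[[0,0,0],0.8,0],[[0,0,0],0.8,0],[[0,0,0],0.8,0],[[0,0,0],0.8,0],[[0,0,0],0.8,0],[[0,0,0],0.8,0],[[0,0,0],0.8,0],[[0,0,0],0.8,0]]' >/dev/null; python3 w.py;python3 -m pendant '[[[0,0,0],0.8,0],[[0,0,0],0.8,0],[[0,0,0],0.6,0],[[0,0,0],0.2,0],[[0,0,0],0,0],[[0,0,0],0,0]]' >/dev/null; python3 w.py; python3 -c "
from rig import env;print(env.observe()['wrist_torque'])"
```

```text
t5.25 p [0.4285 0.0356 0.0876] yaw 45.63 tilt [-1.5e-03  8.0e-04 -1.0e+00] F [ -4.5   3.4 -10.2] w 0.0092 q6 -57
t5.75 p [0.4285 0.0356 0.0876] yaw 57.44 tilt [-1.5e-03  9.0e-04 -1.0e+00] F [ -3.5   3.3 -10.9] w 0.0090 q6 -69
[0.71398765 0.78876406 0.01958933]
```

```bash
python3 -m pendant '[[[0,0,-0.05],0,0],[[0,0,-0.03],0,0],[[0,0,0],0,0],[[0,0,0],0,0.35],[[0,0,0],0,0.35],[[0,0,0],0,0.35],[[0,0,0],0,0.35]]' >/dev/null; python3 w.py; python3 -m pendant '[[[0,0,0.5],0,0.35],[[0,0,0.9],0,0.35],[[0,0,1],0,0.35],[[0,0,1],0,0.35],[[-0.5,0.5,0],0,0.35],[[-0.5,0.5,0],0,0.35]]' >/dev/null; python3 w.py
python3 -c "
from h import *
b,_=snap('scene','s3')
cv2.imwrite('pics/c3.png',cv2.resize(b[100:220,240:360],None,fx=5,fy=5)[...,::-1])"
```

```text
t6.33 p [0.43   0.0349 0.0861] yaw 57.44 tilt [ 2.6e-03 -7.0e-04 -1.0e+00] F [-0.5 -0.6 -0.7] w 0.0300 q6 -69
t6.83 p [0.4001 0.065  0.1893] yaw 57.36 tilt [ 5.4e-03 -8.0e-04 -1.0e+00] F [ 0.7 -0.   0.1] w 0.0300 q6 -65
```

View pics/c3.png

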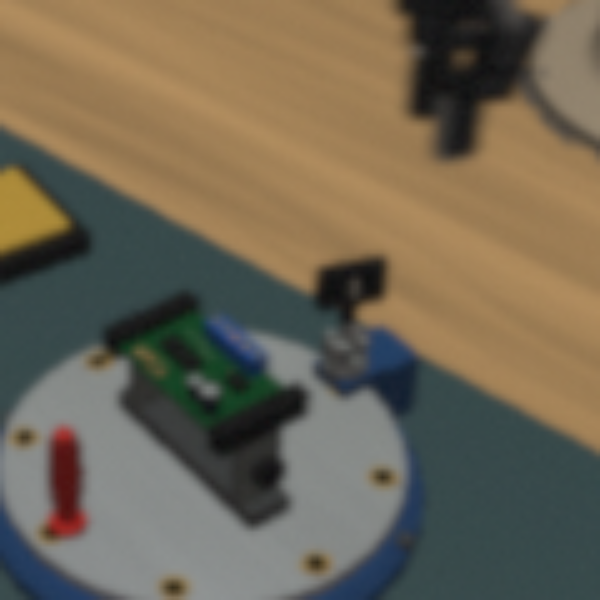

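The grip at crop (350,280) is turned and raised and stays out by itself. Next I move to the handle.

```bash
python3 -m pendant '[[[0.3,-0.1,0],-1,0.5],[[0.3,-0.1,0],-1,0.5],[[0.3,-0.1,0],-1,0.5],[[0.3,-0.1,0],-1,0.5],[[0.3,-0.1,0],-1,0.5],[[0.3,-0.1,0],-1,0.5],[[0.3,-0.1,0],-1,0.5],[[0.3,-0.1,0],-1,0.5],[[0.3,-0.1,0],-1,0.5],[[0.3,-0.1,0],-1,0.5],[[0.3,-0.1,0],-1,0.5],[[0.3,-0.1,0],-1,0.5]]' >/dev/null
python3 -m pendant '[[[0.3,-0.1,0],-1,0.5],[[0.3,-0.1,0],-1,0.5],[[0.3,-0.1,0],-1,0.5],[[0.3,-0.1,0],-1,0.5],[[0.3,-0.1,0],-1,0.5],[[0.3,-0.1,0],-1,0.5],[[0.3,-0.1,0],-1,0.5],[[0.3,-0.1,0],-1,0.5],[[0.3,-0.1,0],-1,0.5],[[0.3,-0.1,0],-1,0.5],[[0.3,-0.1,0],-1,0.5],[[0,0,0],-1,0.5]]' >/dev/null
python3 -m pendant '[[[0,0,0],-1,0.5],[[0,0,0],-1,0.5],[[0,0,0],-1,0.5],[[0,0,0],-1,0.5],[[0,0,0],-1,0.5],[[0,0,0],-1,0.5],[[0,0,0],-1,0.5],[[0,0,0],0,0.5],[[0,0,0],0,0.5]]' >/dev/null
python3 w.py 0.605 0.0 0.056 -101.5; python3 -c "
from h import *
f=np.load('pics/s0.npz');im=f['im'];hsv=cv2.cvtColor(im,cv2.COLOR_RGB2HSV)
m=(((hsv[...,0]<6)|(hsv[...,0]>174))&(hsv[...,1]>130)).astype(np.uint8);m[:,300:]=0;m[:,:235]=0
ys,xs=np.nonzero(m);print(xs.mean(),ys.mean(),xs.min(),xs.max(),ys.min(),ys.max())
print(proj('scene',[[.605,0,.091],[.605,0,.028]]), proj('top',[[.605,0,.091],[.605,0,.028]]))"
```

```text
t9.63 p [ 0.6062 -0.0039  0.1876] yaw -97.42 tilt [ 5.e-04 -1.e-04 -1.e+00] F [0.9 0.  0.5] w 0.0433 q6 86
need rows-units [-0.04   0.131 -4.387] turn -0.817
252.61111111111111 197.0 250 256 186 206
[[252.82678688 186.69101997]
 [253.57173021 204.84395297]] [[275.68130111 191.45399902]
 [274.66709805 197.71954587]]
```

```bash
python3 -m pendant '[[[-0.04,0.13,-0.4],-0.82,0.5],[[0,0,-0.9],0,0.5],[[0,0,-0.9],0,0.5],[[0,0,-0.9],0,0.5],[[0,0,-0.8],0,0.5],[[0,0,-0.3],0,0.5],[[0,0,-0.1],0,0.5],[[0,0,0],0,0.5]]' >/dev/null;python3 w.py 0.605 0.0 0.058 -101.5
python3 -m pendant '[[[0,0,0],0,0],[[0,0,0],0,0],[[0,0,0],0,0],[[0,0,0],0,0],[[0,0,0],0,0],[[0,0,0],0,0]]' 25 >/dev/null;python3 w.py 0.605 0.0 0.058 -101.5
python3 - <<'E'
import numpy as np
# arc waypoints (world) centre C, 18 rows of 5deg
C=np.array([.5216,.0168]);a0=-11.5
a=np.radians(a0+np.arange(0,91,5));P=C+.085*np.c_[np.cos(a),np.sin(a)]
print((np.diff(P,axis=0)/.03).round(2).tolist(),P[-1])
E
```

```text
t10.30 p [6.051e-01 1.000e-04 5.880e-02] yaw -101.60 tilt [ 2.e-04 -1.e-04 -1.e+00] F [0.6 0.1 0.4] w 0.0427 q6 90
need rows-units [-0.003 -0.002 -0.025] turn 0.019
t10.80 p [ 6.056e-01 -1.000e-04  6.010e-02] yaw -101.64 tilt [ 3.1e-03 -8.0e-04 -1.0e+00] F [-1.  -0.1  6.8] w 0.0167 q6 90
need rows-units [-0.021  0.002 -0.071] turn 0.028
[[0.04, 0.24], [0.02, 0.25], [-0.0, 0.25], [-0.03, 0.25], [-0.05, 0.24], [-0.07, 0.24], [-0.09, 0.23], [-0.11, 0.22], [-0.13, 0.21], [-0.15, 0.2], [-0.16, 0.19], [-0.18, 0.17], [-0.19, 0.16], [-0.2, 0.14], [-0.22, 0.12], [-0.23, 0.1], [-0.23, 0.08], [-0.24, 0.06]] [0.53854627 0.1000936 ]
```

```bash
python3 -m pendant '[[[0.02,0.12,0],0.5,0],[[0.02,0.12,0],0.5,0],[[0.02,0.25,0],1,0],[[0,0.25,0],1,0],[[-0.03,0.25,0],1,0],[[-0.05,0.24,0],1,0],[[-0.07,0.24,0],1,0],[[-0.09,0.23,0],1,0],[[-0.11,0.22,0],1,0],[[0,0,0],0,0],[[0,0,0],0,0]]' >/dev/null;python3 w.py 0.5937 0.0627 0.06 -61.5
```

```text
t11.72 p [0.5967 0.0582 0.0601] yaw -61.59 tilt [ 2.8e-03 -1.0e-04 -1.0e+00] F [-0.6  1.1  6.3] w 0.0165 q6 56
need rows-units [-0.099  0.15  -0.004] turn 0.018
```

Position matches the arc (28.5° expected: 0.5963, 0.0574). On to the rest.

```bash
python3 -m pendant '[[[-0.13,0.21,0],1,0],[[-0.15,0.2,0],1,0],[[-0.16,0.19,0],1,0],[[-0.18,0.17,0],1,0],[[-0.19,0.16,0],1,0],[[-0.2,0.14,0],1,0],[[-0.22,0.12,0],1,0],[[-0.23,0.1,0],1,0],[[-0.23,0.08,0],1,0],[[-0.24,0.06,0],1,0],[[0,0,0],0,0],[[0,0,0],0,0]]' >/dev/null;python3 w.py 0.53855 0.1001 0.06 -11.5
```

```text
t12.72 p [0.5385 0.1013 0.0601] yaw -11.63 tilt [ 0.0025  0.001  -1.    ] F [-0.6  2.4  8.6] w 0.0170 q6 10
need rows-units [ 0.002 -0.041 -0.004] turn 0.025
```

```bash
python3 -m pendant '[[[0,0,0],0,0.45],[[0,0,0],0,0.45],[[0,0,0],0,0.45],[[0,0,0],0,0.45],[[0,0,0.5],0,0.45],[[0,0,0.9],0,0.45],[[0,0,1],0,0.45],[[0,0,1],0,0.45],[[0,0,0.5],0,0.45],[[-0.5,0.8,0],1,0.45],[[-0.8,0.8,0],1,0.45],[[-0.8,0.8,0],1,0.45]]' >/dev/null
python3 -m pendant '[[[-0.8,0.5,0],1,0.35],[[-0.8,0.5,0],1,0.35],[[-0.8,0.5,0],1,0.35],[[-0.8,0.5,0],1,0.35],[[0,0,0],0.9,0.35],[[0,0,0],0,0.35]]' >/dev/null; python3 w.py 0.4285 0.0357 0.085 57.5
cat > ang.py <<'E'
from h import *
import sys
n=sys.argv[1]
im,_=snap("top",n);b,_=snap("scene","s"+n)
hsv=cv2.cvtColor(im,cv2.COLOR_RGB2HSV);H,S,V=[hsv[...,i].astype(int) for i in range(3)]
roi=np.zeros(H.shape,np.uint8);roi[175:305,205:330]=1
C=np.array([.5216,.0168])
m=((H>10)&(H<28)&(S>90)&(V>80)).astype(np.uint8)*roi
k,l,st,ce=cv2.connectedComponentsWithStats(m)
for i in range(1,k):
    if 12<st[i,4]<35:
        w=pix2plane("top",ce[i],0.028)[0,:2]-C;a=np.degrees(np.arctan2(w[1],w[0]));print("hole r %.4f ang %.1f dev %.2f"%(np.hypot(*w),a,(a+11.5+22.5)%45-22.5))
a=cv2.resize(im[175:305,200:335],None,fx=3,fy=3);b=cv2.resize(b[130:260,225:360],None,fx=3,fy=3)
cv2.imwrite('pics/c%s.png'%n,np.hstack([a,b])[:,:800,::-1])
E
python3 ang.py t4
```

```text
t14.22 p [0.3782 0.2332 0.1757] yaw 28.11 tilt [ 2.e-04 -0.e+00 -1.e+00] F [-0.6 -0.5  1.1] w 0.0298 q6 -12
need rows-units [ 1.676 -6.584 -3.024] turn 5.878
hole r 0.0950 ang -11.1 dev 0.37
hole r 0.0956 ang 33.8 dev 0.33
hole r 0.0948 ang -56.8 dev -0.27
hole r 0.0952 ang -101.8 dev -0.32
hole r 0.0956 ang 123.0 dev -0.47
hole r 0.0951 ang -147.0 dev -0.54
```

View pics/ct4.png

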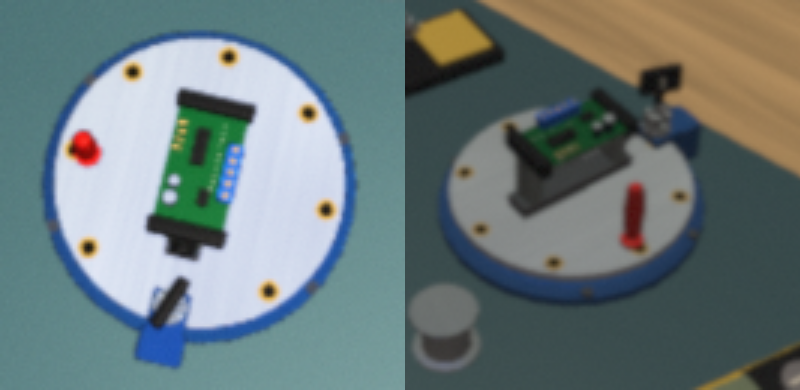

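The handle is now on the left and the terminal block faces right, towards the stand. The grip is still up and twisted, and the table is about 0.15° from the hole. Returning to the plunger.

```bash
python3 -m pendant '[[[0.2,-0.8,0],0.7,0.35],[[0.2,-0.8,0],0.7,0.35],[[0.2,-0.8,0],0.7,0.35],[[0.2,-0.8,-0.1],0.7,0.35],[[0.2,-0.8,-0.2],0.7,0.35],[[0.2,-0.8,-0.3],0.7,0.35],[[0.2,-0.8,-0.3],0.7,0.35],[[0.28,-0.98,-0.3],0.98,0.35],[[0,0,0],0,0.35],[[0,0,0],0,0.35],[[0,0,0],0,0.35]]' >/dev/null; python3 w.py 0.4285 0.0357 0.085 57.5
```

```text
t15.23 p [0.4298 0.035  0.1395] yaw 57.04 tilt [-3.e-04  2.e-04 -1.e+00] F [-0.4  0.1  0.1] w 0.0301 q6 -68
need rows-units [-0.042  0.024 -1.817] turn 0.092
```

```bash
python3 -m pendant '[[[-0.04,0.02,-0.5],0.1,0.35],[[0,0,-0.6],0,0.35],[[0,0,-0.5],0,0.35],[[0,0,-0.2],0,0.35],[[0,0,0],0,0.35],[[0,0,0],0,0.35]]' >/dev/null; python3 w.py 0.4285 0.0357 0.085 57.5
python3 -m pendant '[[[0,0,0],0,0],[[0,0,0],0,0],[[0,0,0],0,0],[[0,0,0],0,0],[[0,0,0],0,0],[[0,0,0],0,0]]' 50 >/dev/null; python3 w.py 0.4285 0.0357 0.085 57.5
```

```text
t15.73 p [0.4286 0.0362 0.086 ] yaw 57.74 tilt [ 4.e-04 -1.e-04 -1.e+00] F [1.1 0.4 0.6] w 0.0300 q6 -69
need rows-units [-0.004 -0.018 -0.033] turn -0.049
t16.23 p [0.4287 0.0357 0.0864] yaw 57.74 tilt [ 1.4e-03 -6.0e-04 -1.0e+00] F [-1.   0.4  5.6] w 0.0089 q6 -69
need rows-units [-0.005  0.001 -0.046] turn -0.047
```

```bash
python3 -m pendant '[[[0,0,0.05],0,0],[[0,0,0.03],0,0],[[0,0,0],0,0],[[0,0,0],-0.5,0],[[0,0,0],-0.8,0],[[0,0,0],-0.8,0],[[0,0,0],-0.8,0],[[0,0,0],-0.8,0],[[0,0,0],-0.8,0],[[0,0,0],-0.8,0],[[0,0,0],-0.8,0],[[0,0,0],-0.8,0]]' >/dev/null; python3 w.py 0.4285 0.0357 0.0875 -11.5;  python3 -m pendant '[[[0,0,0],-0.8,0],[[0,0,0],-0.8,0],[[0,0,0],-0.8,0],[[0,0,0],-0.8,0],[[0,0,0],-0.8,0],[[0,0,0],-0.8,0],[[0,0,0],-0.8,0],[[0,0,0],-0.8,0],[[0,0,0],0,0],[[0,0,0],0,0]]' >/dev/null; python3 w.py 0.4285 0.0357 0.0875 -11.5; python3 -c "
from rig import env;print(env.observe()['wrist_torque'])"
```

```text
t17.23 p [0.4281 0.0355 0.0876] yaw 23.06 tilt [-1.e-03 -6.e-04 -1.e+00] F [ 0.4 -3.6 -8.8] w 0.0088 q6 -34
need rows-units [ 0.012  0.005 -0.002] turn -6.911
t18.07 p [0.4279 0.0356 0.0876] yaw -8.63 tilt [-1.6e-03 -5.0e-04 -1.0e+00] F [-0.7 -5.1 -8.8] w 0.0091 q6 -2
need rows-units [ 0.021  0.004 -0.002] turn -0.574
[-1.14389512  0.21781005 -0.00327692]
```

Finish the twist, then lower 12 mm with the grip still held.

```bash
python3 -m pendant '[[[0,0,0],-0.4,0],[[0,0,0],-0.25,0],[[0,0,0],0,0],[[0,0,0],0,0]]' >/dev/null; python3 w.py 0.4285 0.0357 0.0753 -11.5; python3 -m pendant '[[[0,0,-0.07],0,0],[[0,0,-0.07],0,0],[[0,0,-0.07],0,0],[[0,0,0],0,0]]' >/dev/null; python3 w.py 0.4285 0.0357 0.0753 -11.5
python3 -m pendant '[[[0,0,-0.06],0,0],[[0,0,-0.06],0,0],[[0,0,-0.05],0,0],[[0,0,0],0,0]]' >/dev/null; python3 w.py 0.4285 0.0357 0.0753 -11.5
```

```text
t18.40 p [0.4278 0.0356 0.0876] yaw -11.84 tilt [-1.7e-03 -6.0e-04 -1.0e+00] F [-2.  -5.4 -8.6] w 0.0091 q6 1
need rows-units [ 0.022  0.004 -0.41 ] turn 0.069
t18.73 p [0.4279 0.0356 0.0812] yaw -11.84 tilt [-1.7e-03 -6.0e-04 -1.0e+00] F [-1.7 -5.5 -7.7] w 0.0089 q6 1
need rows-units [ 0.021  0.005 -0.197] turn 0.068
t19.07 p [0.428  0.0356 0.0768] yaw -11.83 tilt [-1.1e-03 -8.0e-04 -1.0e+00] F [-3.  -5.3 -2.2] w 0.0091 q6 1
need rows-units [ 0.018  0.005 -0.05 ] turn 0.067
```

```bash
python3 -m pendant '[[[0,0,0],0,0.26],[[0,0,0],0,0.26],[[0,0,0],0,0.26],[[0,0,0],0,0.26],[[0,0,0.4],0,0.26],[[0,0,0.8],0,0.26],[[0,0,1],0,0.26],[[0,0,1],0,0.26],[[0,0,0.3],0,0.26],[[-0.6,0.6,0],0,0.26],[[-0.8,0.8,0],0,0.26],[[-0.8,0.8,0],0,0.26]]' >/dev/null; python3 -m pendant '[[[-0.8,0.8,0],0,0.3],[[-0.4,0.9,0],0,0.3],[[-0.4,0.9,0],0,0.3],[[0,0.9,0],0,0.3],[[0,0.9,0],0,0.3],[[0,0,0],0,0.3],[[0,0,0],0,0.3]]' >/dev/null;python3 w.py; python3 ang.py t5
python3 -c "
from h import *
f=np.load('pics/st5.npz');print(proj('scene',[[.4285,.0357,.103],[.4285,.0357,.113],[.4285,.0357,.077],[.4285,.0357,.064]]))"
```

```text
t20.65 p [0.3141 0.2347 0.1815] yaw -11.83 tilt [ 0.e+00  1.e-04 -1.e+00] F [0.3 0.4 0.2] w 0.0254 q6 31
hole r 0.0948 ang -11.3 dev 0.19
hole r 0.0953 ang 33.8 dev 0.34
hole r 0.0947 ang -56.7 dev -0.22
hole r 0.0952 ang -101.8 dev -0.32
hole r 0.0955 ang 123.2 dev -0.26
hole r 0.0951 ang -147.0 dev -0.54
[[310.2542243  155.4197346 ]
 [310.53034072 152.35203313]
 [309.55471968 163.20293151]
 [309.21457538 166.99365601]]
```

View pics/ct5.png

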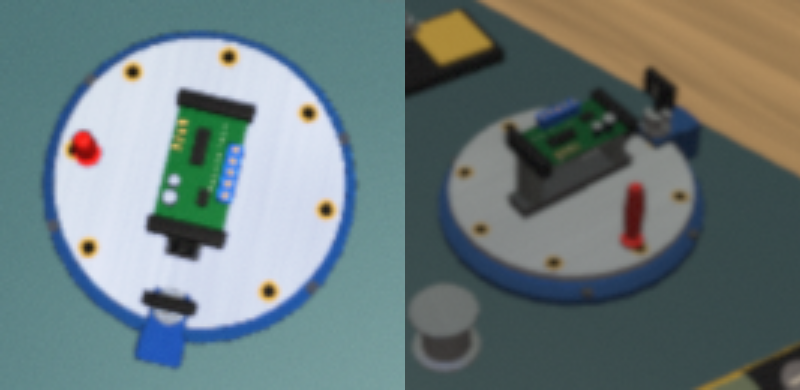

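The grip is back at its starting orientation. I'll compare its height and the loose items with the start pictures.

Run:
```python
from h import *
A=np.load("pics/s0.npz")["im"];B=np.load("pics/st5.npz")["im"];G=np.load("pics/s3.npz")["im"]
for n,i in(("start",A),("out",G),("now",B)):
    v=i.max(2)[148:170,300:322]<55;ys,xs=np.nonzero(v);print(n,len(xs),xs.mean()+300,ys.mean()+148,ys.min()+148,ys.max()+148)
d=cv2.absdiff(np.load("pics/t0.npz")["im"],np.load("pics/tt5.npz")["im"] if __import__("os").path.exists("pics/tt5.npz") else np.load("pics/t5.npz")["im"]).max(2)
for nm,(x0,x1,y0,y1) in dict(meter=(115,180,165,245),spool=(238,270,135,170),cutters=(285,348,145,180),stand=(348,425,180,305)).items(): print(nm,(d[y0:y1,x0:x1]>50).sum())
a,b=A[140:180,290:335],B[140:180,290:335]
cv2.imwrite("pics/cmp.png",np.hstack([cv2.resize(x,None,fx=8,fy=8) for x in(a,b)])[...,::-1])
```

```text
start 91 309.2857142857143 160.06593406593407 153 166
out 98 309.05102040816325 157.1530612244898 152 164
now 93 309.0 160.50537634408602 154 169
meter 0
spool 0
cutters 0
stand 0
```

View pics/cmp.png

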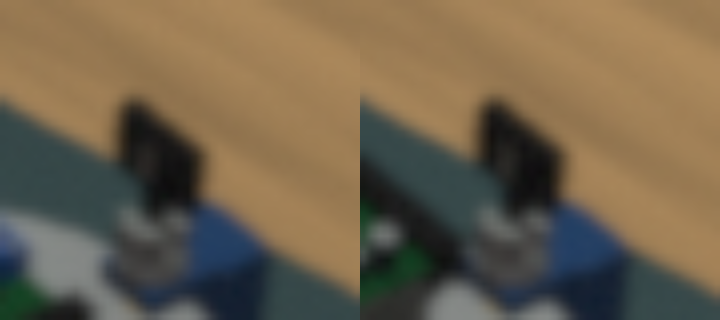

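The grip is the same height and orientation as at the start (top at crop y≈100 in both halves), so the pin is home. Handing in.

```bash
python3 -c "
from rig import env;print(env.close_job())"
```

```text
the job is handed in; nothing more can be done
None
```

I turned the table a quarter turn anticlockwise, so the terminal block now faces the iron stand, and locked it there. I handed the job in just after 20.65 s; the interface gives no verdict.

- **Plunger out:** I lifted it about 12 mm and twisted it about 69°. In the picture taken after I let go, it stayed out by itself.
- **Table swing:** I swung the table by the red handle. The hole marks in the last picture put it within about 0.2° of the quarter-turn position (single marks varied by up to 0.5°).
- **Plunger home:** I twisted it back and lowered it. The grip was still pulling down with the spring's force below the height where the pin would ride on the disc, so the pin had entered the hole. In the last picture the grip has its starting height (within about half a pixel) and orientation.
- **Surroundings:** The meter, spool, cutters and stand show no change from the start picture. No contact with the board showed in the pictures or the force readings, and the arm ended clear of everything.

No check failed or disagreed.

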